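# Nudge the drilling plate onto its locating pins

### The job

The aluminium drilling plate lies askew on top of the two brass locating pins of the blue-fenced fixture. With the fingertips, push it sideways (first toward the blue fence, then along the fence whichever way it needs) until both its holes drop over the two pins and the plate lies flat on the steel base between the white lines. Only push: do not lift, carry or tip the plate, leave the tin, the wax ring and the wax cake where they are, and finish clear of everything.

Things in the scene. Friction and masses are not known exactly. Their poses are not given: they have to be found in the camera images.
- fixture: Fixture fixed to the bench: dark steel base 12 mm thick, blue fence, two brass pins. Origin: on the bench below the centre of the seated plate; x toward the fence (roughly away from the robot), y left along it, z up. Base spans x -80 to 64, y -120 to 120 mm. White lines across it, inner edges at y = 80 and -80 mm, mark the seated plate's ends. Yaw within 0.25 rad.
- fence_mid (a point): Middle of the fence's face, at the base's top: x = +46 mm, y = 0, z = 12 mm in the fixture's frame. The blue fence is 24 mm high above the base, 12 mm thick, 230 mm long. The seated plate clears it by about 1 mm; with the plate square against it the holes line up with the pins along y. If one end stands off the fence, push near that end.
- plate: Loose aluminium plate 90 (x) x 160 (y) x 10 mm, 0.27 to 0.44 kg. Origin: centre of the underside; x toward the fence; five round ring seats on the near half. Starts riding on the pin tips, fence side raised (slope 0.08 rad), near edge on the base, 13 to 22 mm short of home in fixture x, up to 38 mm off in y, turned up to 0.1 rad. 1 to 4 N on an edge slides it. Seated: origin 12 mm above the bench.
- pin_left (a point): Foot of the left (+y) brass pin, on the base's top, at x = +12, y = +32 mm of the fixture. Each pin is 10 mm thick and 6 mm high, its upper 3 mm tapering to a 5 mm flat tip.
- pin_right (a point): Foot of the right (-y) brass pin, on the base's top, at x = +12, y = -32 mm of the fixture; same size.
- hole_left (a point): Centre of the plate's left (+y) through hole, 13 mm across, at the underside, at x = +12, y = +32 mm of the plate. It belongs over pin_left; the plate drops by itself once both holes are within about 3 mm of their pins, and then has about 1.5 mm of play.
- hole_right (a point): Centre of the plate's right (-y) through hole, 13 mm across, at the underside, at x = +12, y = -32 mm of the plate. It belongs over pin_right.
- white_tin: Bystander: round white lidded tin, 42 mm across, 18 mm high, loose on the bench behind the fence. Origin: centre of its underside.
- green_ring: Bystander: green wax ring, 37 mm across, 14 mm high, loose on the bench behind the fence. Origin: centre of its underside.
- wax_cake: Bystander: round cream-coloured cake of beeswax, 44 mm across, 22 mm high, loose on the bench beyond the fence's left end. Origin: centre of its underside.
There are look-alikes about, which are no part of the job. Of the things shaped like the plate, the aluminium one is meant.

How it is judged:
By the outcome, as a careful person would: the job done as asked, in the order asked, and still so for the second after the job is handed in, with the robot touching nothing.
It also fails if it takes over 58 s, if anything falls off the work surface, if the arm or the gripper's body presses on something with over 40 N, if the wrist force passes 120 N, or if a joint passes its speed limit or range.

### The arm

A 6-joint arm with a two-finger parallel gripper is mounted at the origin on the work surface; the furniture and walls round the work are solid. World frame = base frame: x ahead of the robot, y to its left, z up, the work surface at z = 0. Lengths are in mm, angles in rad, forces in N, time in s.
With the tool pointing down it reaches from about 375 to 900 mm from the base axis. Payload 3.1 kg.
Tool frame: the origin (TCP) lies between the finger pads; the fingertips stand 19 mm ahead of it and the grasp point (between the pads) is the TCP; z points along the fingers, x is the direction in which the jaws open and shut, and the axes are right-handed (so a half turn about z gives the same grasp; the last joint's range is limited). The gripper opens to 87 mm and grips with 3 to 60 N. Pads are 19 mm wide; open, the fingers measure 117 mm over their backs; the gripper's body (75 mm by 190 mm) begins 51 mm behind the grasp point.
Start: joints at [-1.383, 0.527, 1.433, -0, 1.181, -0.178], TCP at [224.165, -583.392, 211.548] pointing down, gripper open.
Joint ranges: [-3.08, 3.08], [-0.75, 2.2], [0.22, 2.44], [-1.43, 4.57], [0, 2.65], [-2.85, 2.85]. Speed limits (rad/s): [2.79, 2.79, 3.14, 3.14, 3.14, 3.14].

### API

Orientations are given as [roll, pitch, yaw] about the fixed x, y, z axes, in that order (R = Rz(yaw) Ry(pitch) Rx(roll)).
In Python, from station import bot gives the robot as it stands.
- The arm moves only by the tool jog_arm, never from a script. Its argument "increments" is text: rows parted by semicolons, each of 7 numbers parted by spaces: the turn, a rotation vector about the tool's x, y, z in rad, then the shift along the tool's x, y, z in mm, then the opening, from -1 (shut) to 1 (fully open). A call has 1 to 10 rows; each row is the pose to reach, as a shift and turn from the pose measured when the call began, along the tool's axes at that moment; what a row does not reach only later rows make up. A row lasts 1/12 s, in which the tool goes at most 41.7 mm and 7.16 degrees, less where a joint would pass 70% of its speed; a pose out of reach is approached as far as the arm can. A call with a gripper value outside its range is refused whole. The fingers move at their own pace and stop on an object; "grip_force" is the grip in N (left out, the last holds). Time passes only in rows, so rows that repeat a pose let the fingers close. It gives the time, the measured TCP pose, the force and the opening at its end, in the units of the state.
- bot.get_state(): the state, without advancing time (a new reading comes with each control period).
- bot.grab_frame(name): name is "scene" or "top" or "wrist"; returns the picture (480x640x3 uint8, red, green, blue); there is no depth.
- bot.camera_model(name): a dict with "fx", "fy", "cx", "cy" (pixels), "world_to_cam" (4x4, takes a point from world to camera coordinates). Camera axes: x right, y up, looking along -z (the intrinsics and any distortion apply to the point x, -y, -z); pixel columns grow to the right and rows downward; lengths in mm; the calibration is good to about 2 mm. A picture is of the moment at which its call begins: read the wrist's pose just before it. camera_model takes no time and is no camera call; for the wrist camera it gives the pose at the moment of the call.
- bot.sign_off(): hands the job in, once; it reports no verdict.
Trained networks look in the newest picture that a camera, given by its name, has taken for a name from the list of things; names that differ only in an ending like _2 or _b are one class to them, and where a whole thing is asked for, a point or a joint stands for the part that bears it (a point fixed in the world has none). Each returns a list of dicts, best first, with "p" (0 to 1); they miss things now and then, are a little off and sometimes report something else, mostly with a low value. They report only what shows in the picture. A call takes as long as a camera call. They do not tell look-alikes from the thing itself.
- bot.silhouettes(camera, name): "region" (480x640 bool, what is visible of it).
- bot.place_of(camera, name): "centre" ([x, y, z] in mm, in world coordinates, good to about 4 mm: a listed point, or the origin of a listed thing).
The state is a dict: "t": time; "qpos": joint angles; "qd": joint speeds; "tau": joint torques, N m; "tool_pos": TCP position; "tcp_rot": TCP orientation; "ft_force": force on the tool from outside, world axes, zero at the start; "wrist_torque": the same for the moment, N m; "opening": finger opening in mm.
Only numpy, scipy, OpenCV 4.12 (cv2) and the standard library are available. Lean on these libraries where they do the work, as an engineer would, in place of code of your own. Each camera call takes 0.05 s, during which the arm holds its last target.

## Working session

There is one attempt and no reset: what is moved stays moved. The work goes in short steps, Python scripts to look and compute and a tool call to move; the robot and the scene stay as the last step left them, time stands still between calls to the robot, and variables do not carry over. Pictures are saved under pics/ and viewed, and the job is handed in when it is done.

Besides the shell and the picture viewer there is one more tool, called as a command line: name --argument value ..., lists and objects as JSON in quotes. jog_arm: Moves the arm, as the interface text tells. Its arguments: {"type":"object","properties":{"increments":{"type":"string"},"grip_force":{"type":"number"}},"required":["increments"]}

```bash
mkdir -p pics; ls
python3 - <<'E'
from station import bot
import cv2
s=bot.get_state();print(s)
for n in ["scene","top"]:
    im=bot.grab_frame(n);cv2.imwrite(f"pics/{n}0.png",im[:,:,::-1])
    m=bot.camera_model(n);print(n,m)
E
```

```text
pics
{'t': 0.0, 'qpos': array([-1.38249338e+00,  5.28463140e-01,  1.43388904e+00, -2.39102818e-05,
        1.18138520e+00, -1.78476995e-01]), 'qd': array([ 0.00042044, -0.00033394,  0.00147808, -0.00057879,  0.00099383,
        0.00043828]), 'tau': array([ 1.14315571e-03, -4.40041852e+01, -1.76590669e+01,  6.34805532e-02,
        5.80442918e-02, -1.44177684e-04]), 'tool_pos': array([ 224.02424043, -582.6700398 ,  210.57773367]), 'tcp_rot': array([-3.14123365e+00,  2.11457717e-03, -1.20400690e+00]), 'ft_force': array([-1.1251831 ,  1.04272723, -0.24197357]), 'wrist_torque': array([-0.01695774, -0.07772543, -0.03194949]), 'opening': 86.8527007406828}
scene {'fx': 497.10754160033264, 'fy': 497.10754160033264, 'cx': 318.5248533337034, 'cy': 241.80250837577736, 'world_to_cam': array([[-7.45941024e-01,  6.65960781e-01,  8.25999437e-03,
         3.67142931e+02],
       [-5.34299320e-01, -6.05779465e-01,  5.89538360e-01,
         2.55726461e+02],
       [ 3.97613161e-01,  4.35347538e-01,  8.07698146e-01,
        -1.08526422e+03],
       [ 0.00000000e+00,  0.00000000e+00,  0.00000000e+00,
         1.00000000e+00]])}
top {'fx': 581.2581587312357, 'fy': 581.2581587312357, 'cx': 326.2372380061546, 'cy': 228.54059955163882, 'world_to_cam': array([[-7.57251565e-02, -9.97128037e-01,  1.17417518e-03,
         5.15364072e+01],
       [ 9.73992591e-01, -7.37158800e-02,  2.14253125e-01,
        -5.31705208e+02],
       [-2.13551243e-01,  1.73679894e-02,  9.76777467e-01,
        -7.97352853e+02],
       [ 0.00000000e+00,  0.00000000e+00,  0.00000000e+00,
         1.00000000e+00]])}
```

View pics/scene0.png

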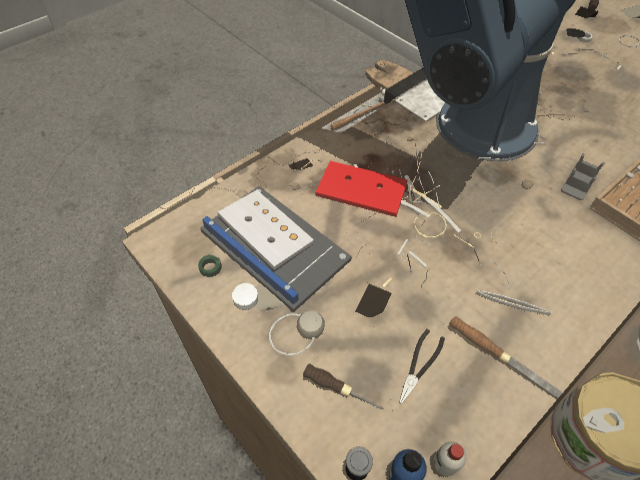

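View pics/top0.png

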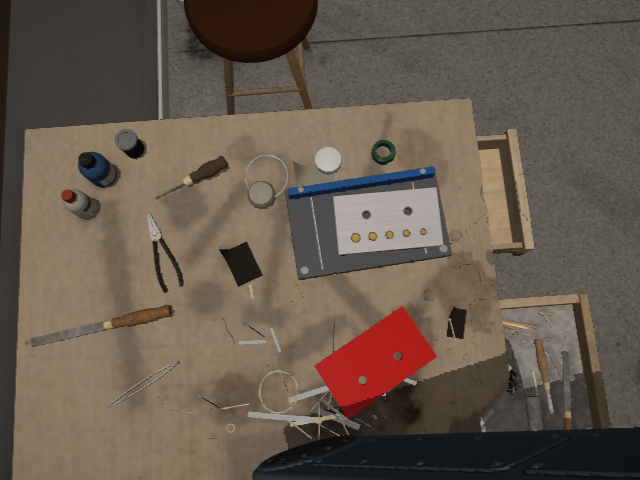

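The aluminium plate is at top-view (388,222), lying on the blue-fenced fixture. The red plate at (376,360) is a look-alike off the fixture and doesn't fit the description. I'll confirm with an enlarged crop and measure.

Run:
```python
import cv2
im=cv2.imread("pics/top0.png")[140:290,275:475]
cv2.imwrite("pics/top0c.png",cv2.resize(im,None,fx=4,fy=4,interpolation=cv2.INTER_CUBIC))
im=cv2.imread("pics/scene0.png")[170:320,190:365]
cv2.imwrite("pics/scene0c.png",cv2.resize(im,None,fx=4,fy=4,interpolation=cv2.INTER_CUBIC))
```

```text
(no output)
```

View pics/top0c.png

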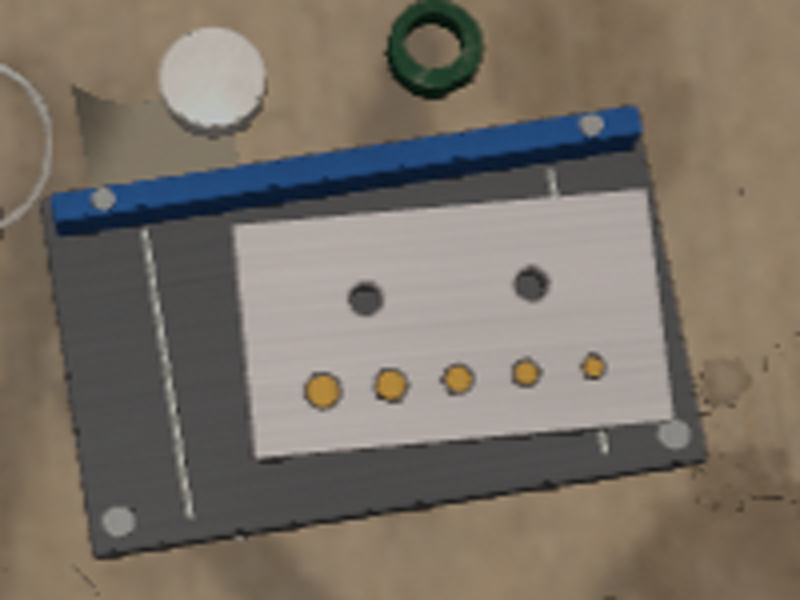

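View pics/scene0c.png

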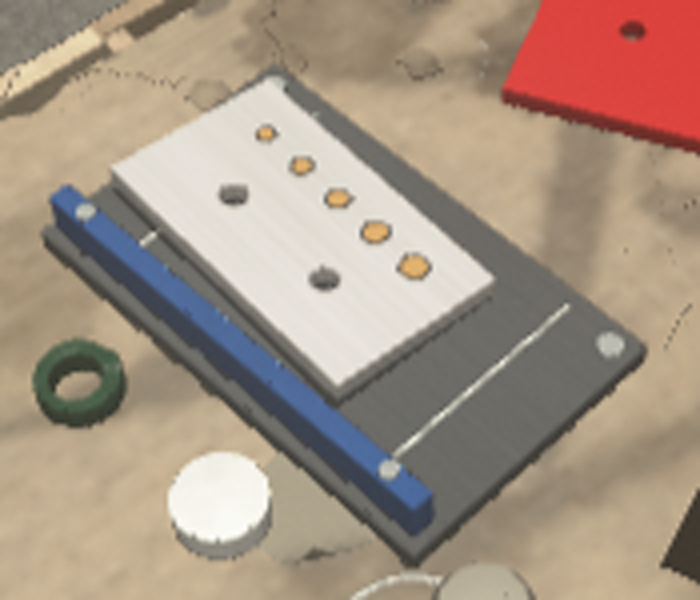

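Confirmed: the bare aluminium plate with five ring seats and two holes (crop holes at (366,298) and (531,284)) is askew and needs to go toward the fence and +y. Now I'll fit the poses.

```bash
cat > h.py <<'E'
import numpy as np, cv2
from scipy.optimize import least_squares
from station import bot
def proj(m,P):
    P=np.atleast_2d(P);W=m["world_to_cam"];c=P@W[:3,:3].T+W[:3,3]
    return np.c_[m["fx"]*c[:,0]/-c[:,2]+m["cx"], m["fy"]*-c[:,1]/-c[:,2]+m["cy"]]
def Rz(a):
    c,s=np.cos(a),np.sin(a);return np.array([[c,-s,0],[s,c,0],[0,0,1]])
def Ry(a):
    c,s=np.cos(a),np.sin(a);return np.array([[c,0,s],[0,1,0],[-s,0,c]])
def fixpts(p,P): return np.asarray(P,float)@Rz(p[2]).T+[p[0],p[1],0]
def fitfix(m,P,uv,p0=(650,0,0)):
    r=least_squares(lambda p:(proj(m,fixpts(p,P))-uv).ravel(),p0,x_scale=[10,10,.1]);return r
# plate pose in fixture frame: x,y,yaw, tilt (fence side up -> Ry(-tilt)), near underside edge at z=12
def platepts(f,q,P,tilt):
    P=np.asarray(P,float)
    L=P@Ry(-tilt).T; z0=12+45*np.sin(tilt)
    L=L@Rz(q[2]).T+[q[0],q[1],z0]
    return fixpts(f,L)
def fitplate(m,f,P,uv,tilt):
    return least_squares(lambda q:(proj(m,platepts(f,q,P,tilt))-uv).ravel(),[-15,-20,0],x_scale=[10,10,.1])
E
python3 - <<'E'
from h import *
t=bot.camera_model("top");s=bot.camera_model("scene")
T=lambda a:(np.array(a,float)+.5)/4-.5+[275,140]
S=lambda a:(np.array(a,float)+.5)/4-.5+[190,170]
FP=[(-80,120,12),(-80,-120,12),(46,115,36),(58,115,36),(58,-115,36),(46,-115,36)]
fu=T([(95,550),(705,459),(57,222),(53,196),(637,107),(640,133)])
r=fitfix(t,FP,fu);print("top fix",r.x,r.fun.round(1))
f=r.x
# scene: base corners (-80,120):(644,350); (64,120)(415,555) ; fence far? 
FS=[(-80,120,12),(64,120,12),(46,-115,36),(58,115,36),(46,115,36)]
su=S([(645,350),(413,555),(67,186),(408,505),(432,490)])
r2=fitfix(s,FS,su,f);print("scene fix",r2.x,r2.fun.round(1))
PP=[(45,80,10),(45,-80,10),(-45,-80,10),(-45,80,10),(12,32,10),(12,-32,10)]
pu=T([(234,226),(647,190),(672,418),(256,459),(366,298),(531,284)])
for tl in (.06,.08):
    q=fitplate(t,f,PP,pu,tl);print("top plate",q.x,q.fun.round(1))
ps=S([(338,386),(112,170),(275,80),(494,280),(324,279),(233,195)])
for ff in (r2.x,f):
    q2=fitplate(s,ff,PP,ps,.08);print("scene plate",q2.x,q2.fun.round(1))
for n in ["plate","pin_left","fixture","fence_mid","hole_left","hole_right"]:
    print(n,[(d['p'],d['centre']) for d in bot.place_of("top",n)][:2])
print(fixpts(f,[(46,0,12)]), [platepts(f,q.x,[p],.08).round(0) for p in [(0,0,0),(12,32,0),(12,-32,0)]])
E
```

```text
top fix [ 5.58741129e+02 -5.32595266e+01  7.92886367e-02] [-0.9  1.5  1.1  0.3 -0.8 -0.1 -0.9 -1.1  0.4 -0.9  1.2 -0. ]
scene fix [ 5.59071919e+02 -5.32602726e+01  8.31869640e-02] [ 0.4 -1.4 -0.6  0.5 -0.5 -1.3  0.6  1.3 -0.   0.3]
top plate [-13.2732057  -30.18679051  -0.06278568] [-0.1  0.  -0.5 -0.1  0.4  0.3 -0.  -0.4  0.   0.2  0.2  0. ]
top plate [-13.30666217 -30.06233731  -0.06216786] [-0.1 -0.  -0.3 -0.3  0.4  0.4 -0.1 -0.3  0.   0.2  0.2 -0. ]
scene plate [-14.329257   -28.34094271  -0.07355378] [-0.4  0.4 -0.1 -0.8 -1.3 -0.3  0.7  0.4  0.4  0.2  0.6 -0.2]
scene plate [-13.88897418 -28.42353125  -0.06965545] [-0.4  0.4 -0.1 -0.8 -1.3 -0.3  0.7  0.4  0.4  0.2  0.6 -0.2]
plate [(0.94, [550.7, -88.6, 15.8]), (0.67, [335.6, -49.3, 12.2])]
pin_left [(0.85, [565.6, -18.8, 11.8]), (0.2, [600.3, -46.6, 13.4])]
fixture [(0.82, [558.6, -51.1, -0.5]), (0.61, [550.8, -83.2, 14.9])]
fence_mid [(0.58, [601.3, -44.0, 15.0]), (0.44, [559.1, -117.5, 13.3])]
hole_left [(0.87, [311.0, -22.3, 8.1]), (0.67, [556.8, -48.7, 14.3])]
hole_right [(0.75, [344.0, -82.0, 4.4]), (0.6, [558.5, -117.3, 15.6])]
[[604.59661075 -49.61606965  12.        ]] [array([[548., -84.,  16.]]), array([[559., -52.,  17.]]), array([[ 560., -116.,   17.]])]
```

```bash
cat >> h.py <<'E'
from scipy.spatial.transform import Rotation as Ro
F=np.array([559,-53.2,.081])
def inc(fx,fy,z,yawrel=-np.pi/2):
    st=bot.get_state();R=Ro.from_euler('xyz',st['tcp_rot'])
    tgt=fixpts(F,[(fx,fy,z)])[0]
    Rt=Ro.from_euler('xyz',[np.pi,0,F[2]+yawrel])
    print("target world",tgt.round(1),"turn",(R.inv()*Rt).as_rotvec().round(4),"shift",R.inv().apply(tgt-st['tool_pos']).round(1))
def where():
    st=bot.get_state();p=(st['tool_pos']-[F[0],F[1],0])@Rz(F[2])
    f=st['ft_force']@Rz(F[2]);print("t",round(st['t'],2),"fix pos",p.round(1),"rot",st['tcp_rot'].round(3),"F(fix)",f.round(1),"open",round(st['opening'],1))
E
python3 -c "
from h import *
where();inc(-88,-29.5,110)"
```

```text
t 0.4 fix pos [-376.6 -501.3  211.4] rot [-3.142  0.    -1.204] F(fix) [-0.2 -0.4 -0.3] open 86.9
target world [473.7 -89.7 110. ] turn [-0.      0.0003  0.2858] shift [-371.2 -409.9  101.5]
```

jog_arm --increments "0 0 0.02 -20 -22 0 1; 0 0 0.04 -45 -50 0 1; 0 0 0.06 -70 -78 10 1; 0 0 0.08 -95 -106 20 1; 0 0 0.1 -120 -134 30 1; 0 0 0.13 -145 -161 40 1; 0 0 0.16 -170 -188 50 1; 0 0 0.19 -195 -216 60 1; 0 0 0.22 -220 -243 60 1; 0 0 0.25 -245 -270 60 1"

```text
t: 1.23
tool_pos: [388.6, -255.9, 151.1]
tcp_rot: [3.141, 0.001, -1.456]
ft_force: [1.2, -0.1, 1.2]
opening: 87.3
```

```bash
python3 -c "
from h import *
where();inc(-88,-29.5,110)"
```

```text
t 1.23 fix pos [-186.3 -188.2  151.1] rot [ 3.141e+00  1.000e-03 -1.456e+00] F(fix) [ 1.2 -0.2  1.2] open 87.3
target world [473.7 -89.7 110. ] turn [0.0006 0.0012 0.0338] shift [-155.3 -103.6   41.2]
```

jog_arm --increments "0 0 0.01 -30 -20 8 1; 0 0 0.02 -60 -40 16 1; 0 0 0.03 -90 -60 24 1; 0 0 0.034 -120 -80 32 1; 0 0 0.034 -142 -95 38 1; 0 0 0.034 -155 -104 41 1; 0 0 0.034 -155 -104 41 1; 0 0 0.034 -155 -104 41 1"

```text
t: 1.9
tool_pos: [474.4, -89.4, 110.2]
tcp_rot: [3.141, 0.001, -1.487]
ft_force: [-0.6, -0.8, 0.1]
opening: 87.3
```

```bash
python3 -c "
from h import *
where();inc(-88,-29.5,35)
im=bot.grab_frame('scene');cv2.imwrite('pics/s1.png',im[:,:,::-1])"
```

```text
t 1.9 fix pos [-87.3 -29.3 110.2] rot [ 3.141e+00  1.000e-03 -1.487e+00] F(fix) [-0.6 -0.7  0.1] open 87.3
target world [473.7 -89.7  35. ] turn [0.0007 0.0008 0.0024] shift [ 0.3  0.7 75.2]
```

View pics/s1.png

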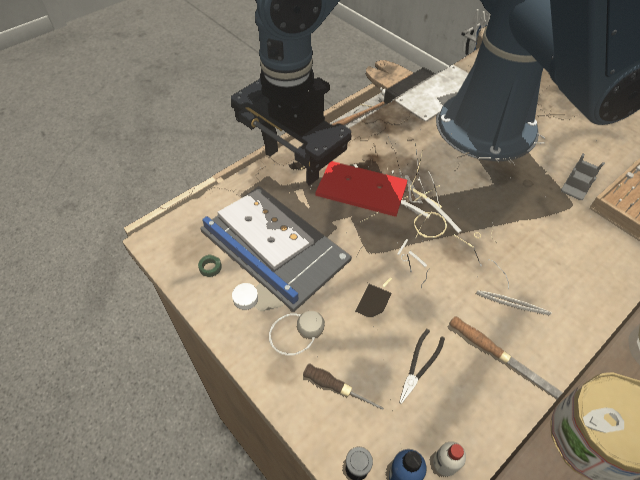

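The gripper stands behind the plate's near edge (fingers around (270,140) and (312,170)), both fingers clear of everything. Descending.

jog_arm --increments "0 0 0.002 0 1 15 1; 0 0 0.002 0 1 35 1; 0 0 0.002 0 1 55 1; 0 0 0.002 0 1 68 1; 0 0 0.002 0 1 75 1; 0 0 0.002 0 1 75 1; 0 0 0.002 0 1 75 1"

```text
t: 2.53
tool_pos: [473.2, -91.1, 35.5]
tcp_rot: [3.141, 0.001, -1.492]
ft_force: [0.2, 0.4, 0.1]
opening: 87.1
```

```bash
python3 -c "
from h import *
where();inc(-70,-29.5,35)"
```

```text
t 2.53 fix pos [-88.6 -30.9  35.5] rot [ 3.141e+00  1.000e-03 -1.492e+00] F(fix) [0.3 0.4 0.1] open 87.1
target world [491.6 -88.3  35. ] turn [ 0.0004  0.0006 -0.0026] shift [ -1.4 -18.6   0.5]
```

jog_arm --increments "0 0 0 -1 -4 0.5 1; 0 0 0 -1 -9 0.5 1; 0 0 0 -1 -13 0.5 1; 0 0 0 -1 -15 0.5 1; 0 0 0 -1 -17 0.5 1; 0 0 0 -1 -19 0.5 1; 0 0 0 -1 -21 0.5 1; 0 0 0 -1 -23 0.5 1; 0 0 0 -1 -25 0.5 1; 0 0 0 -1 -25 0.5 1"

```text
t: 3.37
tool_pos: [498.6, -88.3, 35.0]
tcp_rot: [-3.141, 0.0, -1.492]
ft_force: [-0.8, -0.3, 0.1]
opening: 87.0
```

```bash
cat > look.py <<'E'
import sys
from h import *
where()
n=sys.argv[1]
im=bot.grab_frame('top');cv2.imwrite(f'pics/t{n}.png',cv2.resize(im[140:290,275:475,::-1],None,fx=4,fy=4,interpolation=cv2.INTER_CUBIC))
im=bot.grab_frame('scene');cv2.imwrite(f'pics/s{n}.png',cv2.resize(im[170:320,190:365,::-1],None,fx=4,fy=4,interpolation=cv2.INTER_CUBIC))
E
python3 look.py 2
```

```text
t 3.37 fix pos [-63.1 -30.1  35. ] rot [-3.141  0.    -1.492] F(fix) [-0.8 -0.2  0.1] open 87.0
```

View pics/t2.png

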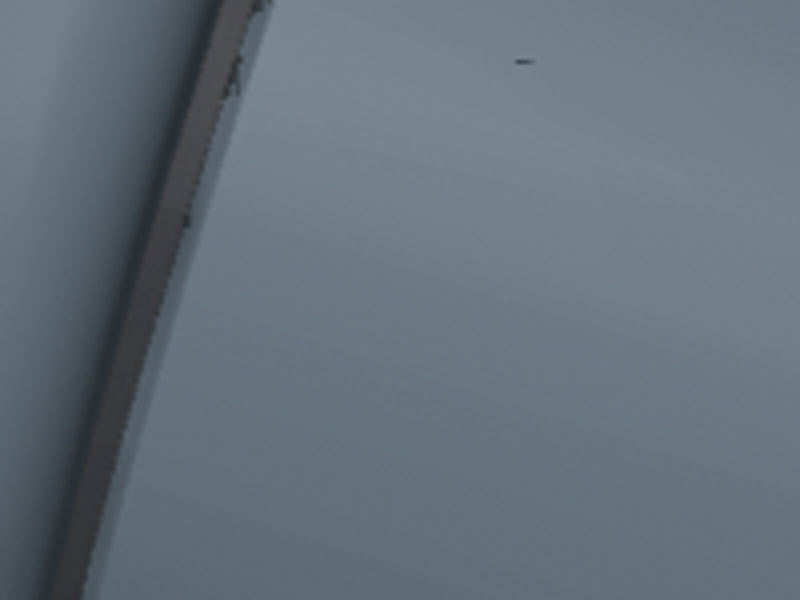

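The top view is blocked by the arm; I'll use the scene view.

View pics/s2.png

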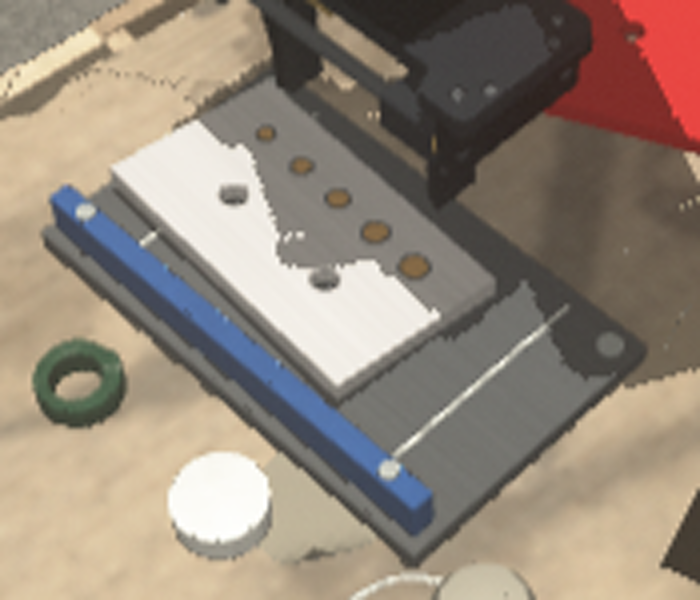

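jog_arm --increments "0 0 0 0 -1 0 1; 0 0 0 0 -2 0 1; 0 0 0 0 -3 0 1; 0 0 0 0 -4 0 1; 0 0 0 0 -5 0 1; 0 0 0 0 -6 0 1; 0 0 0 0 -6 0 1"

```text
t: 4.05
tool_pos: [504.3, -87.7, 35.0]
tcp_rot: [3.141, 0.0, -1.492]
ft_force: [0.0, 0.2, 1.2]
opening: 86.8
```

```bash
python3 look.py 3
```

```text
t 4.05 fix pos [-57.3 -30.   35. ] rot [ 3.141  0.    -1.492] F(fix) [0.1 0.2 1.2] open 86.8
```

View pics/s3.png

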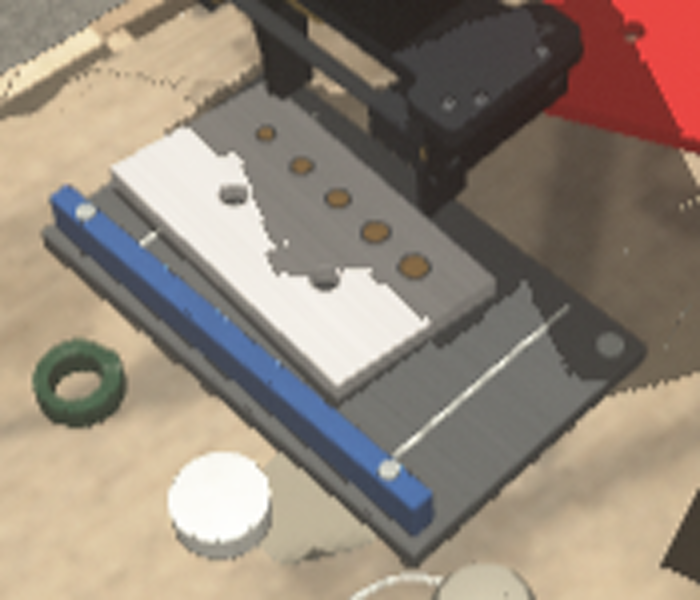

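Run:
```python
from h import *
s=bot.camera_model("scene")
def C(P): return ((proj(s,fixpts(F,P))-[190,170]+.5)*4-.5).round(0)
for dy in (-58,-43,43,58):
  for z in (12,16,24): print(dy,z,C([(-57.3-9.5,-30+dy,z),(-57.3,-30+dy,z),(-57.3+9.5,-30+dy,z)]).tolist())
im=bot.grab_frame('wrist');cv2.imwrite('pics/w3.png',im[:,:,::-1])
im=bot.grab_frame('scene')[170:230,230:320,::-1];cv2.imwrite('pics/s3b.png',cv2.resize(im,None,fx=8,fy=8,interpolation=cv2.INTER_CUBIC))
```

```text
-58 12 [[298.0, 110.0], [283.0, 121.0], [268.0, 132.0]]
-58 16 [[298.0, 104.0], [283.0, 115.0], [268.0, 126.0]]
-58 24 [[296.0, 93.0], [281.0, 104.0], [266.0, 115.0]]
-43 12 [[320.0, 127.0], [305.0, 138.0], [290.0, 149.0]]
-43 16 [[319.0, 121.0], [304.0, 132.0], [289.0, 143.0]]
-43 24 [[318.0, 110.0], [303.0, 121.0], [288.0, 132.0]]
43 12 [[450.0, 227.0], [435.0, 239.0], [420.0, 251.0]]
43 16 [[450.0, 222.0], [435.0, 234.0], [420.0, 246.0]]
43 24 [[450.0, 211.0], [435.0, 223.0], [419.0, 235.0]]
58 12 [[474.0, 245.0], [459.0, 257.0], [444.0, 270.0]]
58 16 [[474.0, 240.0], [459.0, 252.0], [444.0, 264.0]]
58 24 [[473.0, 229.0], [458.0, 241.0], [443.0, 253.0]]
```

View pics/w3.png

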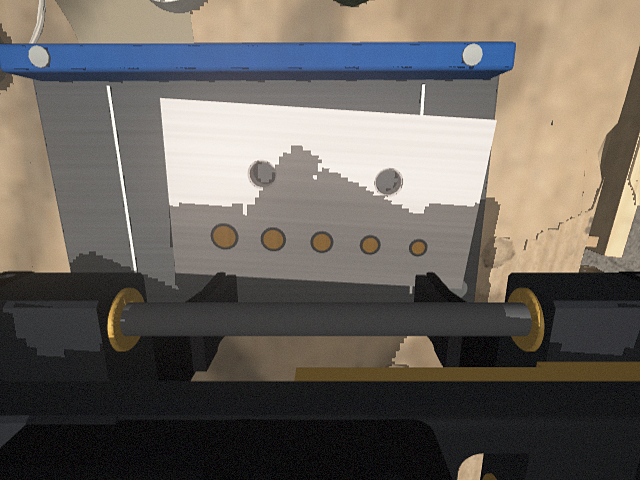

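View pics/s3b.png

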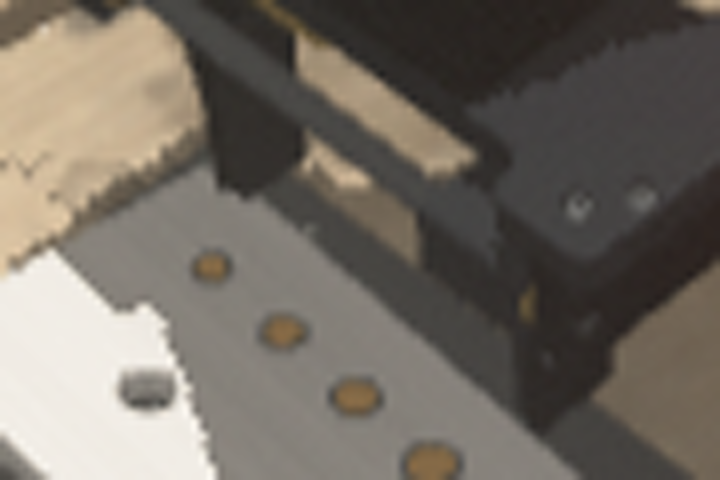

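Run:
```python
from h import *
st=bot.get_state();R=Ro.from_euler('xyz',st['tcp_rot']).as_matrix()
for n in ("wrist","scene"):
  m=bot.camera_model(n)
  im=cv2.imread('pics/w3.png') if n=="wrist" else bot.grab_frame('scene')[:,:,::-1].copy()
  im=cv2.resize(im,None,fx=1 if n=="wrist" else 5,fy=1 if n=="wrist" else 5,interpolation=cv2.INTER_CUBIC)
  k=1 if n=="wrist" else 5
  for x in (-58.5,-43.5,43.5,58.5):
    for y in (-9.5,9.5):
      P=np.array([[x,y,19],[x,y,0],[x,y,-20]])@R.T+st['tool_pos']
      uv=proj(m,P)*k
      for (u,v),c in zip(uv,[(0,0,255),(0,255,0),(255,0,255)]): cv2.circle(im,(int(u),int(v)),3,c,-1)
  if n=="scene": im=im[120*5:240*5,220*5:340*5]
  cv2.imwrite(f'pics/chk_{n}.png',im)
print(bot.camera_model("wrist"))
```

```text
{'fx': 354.6687865299879, 'fy': 354.6687865299879, 'cx': 325.41613190964625, 'cy': 240.8630747899868, 'world_to_cam': array([[ 7.76299838e-02, -9.96982087e-01, -5.50815090e-04,
        -1.27083267e+02],
       [ 9.63953091e-01,  7.51991890e-02, -2.55224449e-01,
        -4.94563279e+02],
       [ 2.54495625e-01,  1.92821100e-02,  9.66881677e-01,
        -3.44787698e+02],
       [ 0.00000000e+00,  0.00000000e+00,  0.00000000e+00,
         1.00000000e+00]])}
```

View pics/chk_wrist.png

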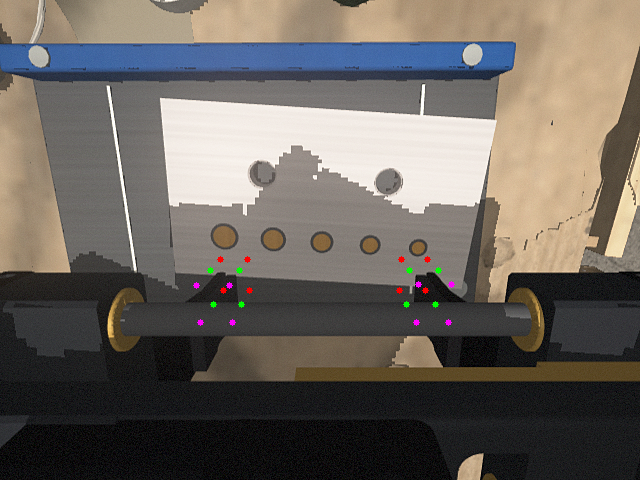

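View pics/chk_scene.png

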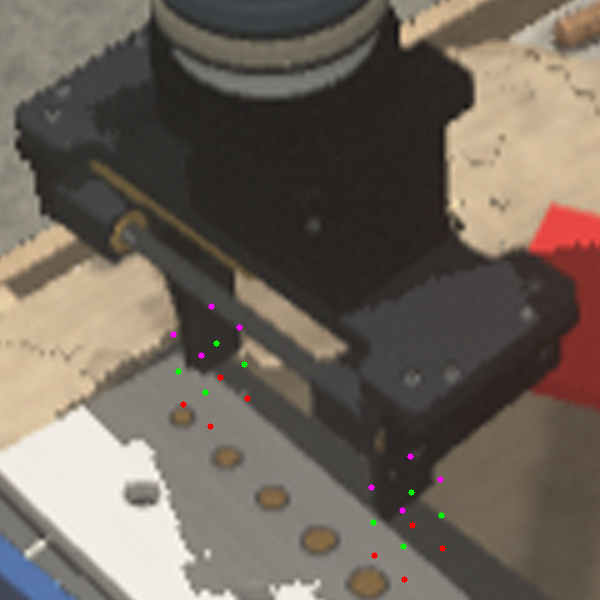

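The overlay shows that, fully open, the fingertips sit about 20 mm higher than the stated 19 mm ahead of the TCP, so they hover over the plate edge (contact-free). I'll back off, rise, close the jaws and check the tip geometry again.

jog_arm --increments "0 0 0 0 4 -6 1; 0 0 0 0 12 -15 1; 0 0 0 0 24 -25 0; 0 0 0 0 32 -30 -1; 0 0 0 0 34 -30 -1; 0 0 0 0 34 -30 -1; 0 0 0 0 34 -30 -1; 0 0 0 0 34 -30 -1; 0 0 0 0 34 -30 -1; 0 0 0 0 34 -30 -1" --grip_force 10

```text
t: 5.13
tool_pos: [470.3, -90.4, 64.6]
tcp_rot: [3.141, 0.001, -1.492]
ft_force: [0.1, -0.0, 1.0]
opening: 41.6
```

```bash
cat > chk.py <<'E'
import sys
from h import *
where()
o=float(sys.argv[2])/2
st=bot.get_state();R=Ro.from_euler('xyz',st['tcp_rot']).as_matrix()
for n in ("wrist","scene"):
  im=bot.grab_frame(n)[:,:,::-1].copy();st=bot.get_state();m=bot.camera_model(n)
  k=1 if n=="wrist" else 5
  im=cv2.resize(im,None,fx=k,fy=k,interpolation=cv2.INTER_CUBIC)
  for x in (-o-15,-o,o,o+15):
    for y in (-9.5,9.5):
      P=np.array([[x,y,19],[x,y,0],[x,y,-20]])@R.T+st['tool_pos']
      for (u,v),c in zip(proj(m,P)*k,[(0,0,255),(0,255,0),(255,0,255)]): cv2.circle(im,(int(u),int(v)),3,c,-1)
  if n=="scene": im=im[120*5:240*5,220*5:340*5]
  cv2.imwrite(f'pics/chk_{n}{sys.argv[1]}.png',im)
E
python3 chk.py a 0
```

```text
t 5.13 fix pos [-91.5 -29.8  64.6] rot [ 3.141e+00  1.000e-03 -1.492e+00] F(fix) [ 0.1 -0.   1. ] open 41.6
```

View pics/chk_wrista.png

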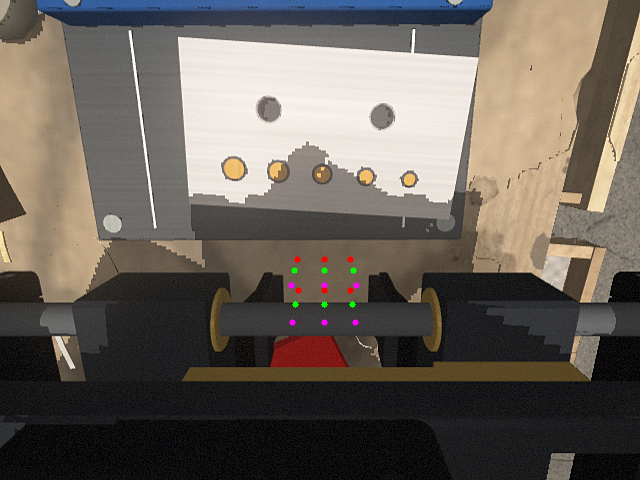

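View pics/chk_scenea.png

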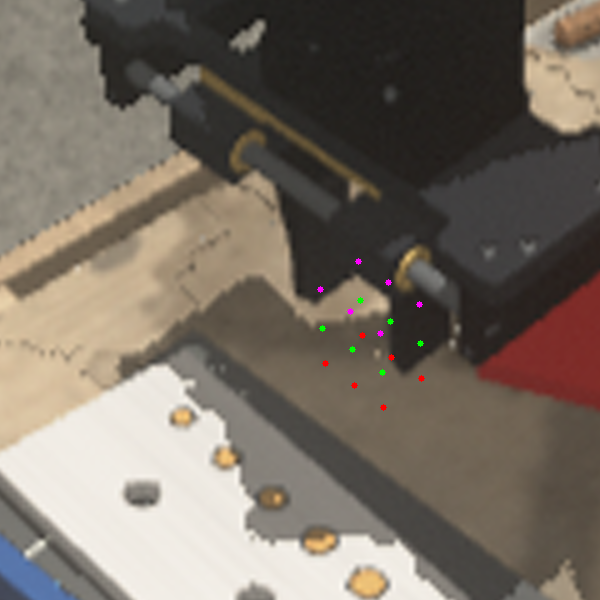

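Run:
```python
from h import *
a=cv2.imread('pics/w3.png')[250:390,170:480];cv2.imwrite('pics/w3z.png',cv2.resize(a,None,fx=2.5,fy=2.5,interpolation=cv2.INTER_CUBIC))
a=cv2.imread('pics/s3b.png')
im=bot.grab_frame('scene')[:,:,::-1][170:210,270:320];cv2.imwrite('pics/s4z.png',cv2.resize(im,None,fx=12,fy=12,interpolation=cv2.INTER_CUBIC))
```

```text
(no output)
```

View pics/w3z.png

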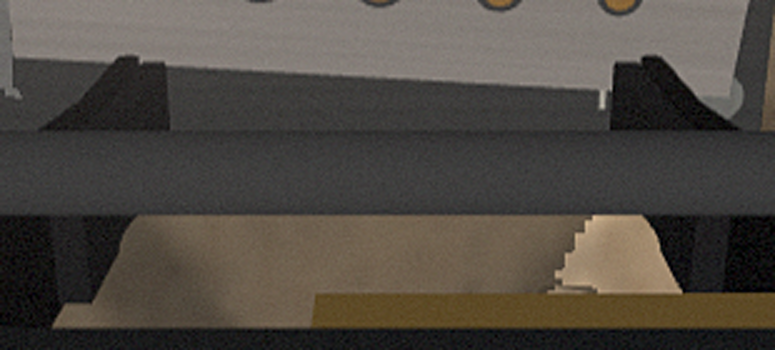

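View pics/s4z.png

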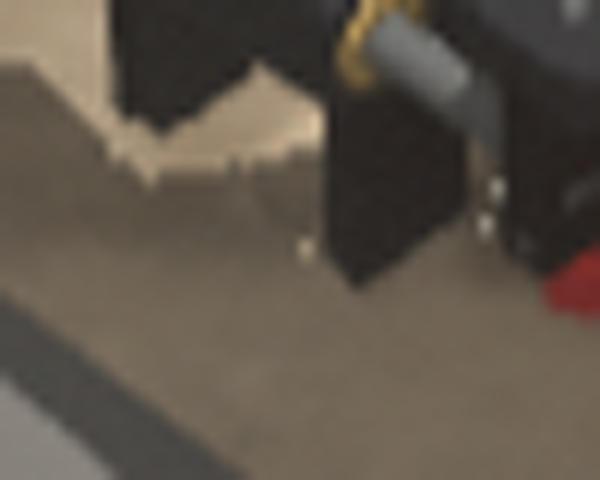

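Run:
```python
from h import *
m=bot.camera_model("wrist");st=bot.get_state();R=Ro.from_euler('xyz',st['tcp_rot']).as_matrix()
W=m["world_to_cam"]
def tool(u,v,d):
    c=np.array([(u-m["cx"])/m["fx"]*d,-(v-m["cy"])/m["fy"]*d,-d])
    w=W[:3,:3].T@(c-W[:3,3]);return R.T@(w-st['tool_pos'])
for gap,d in((176,None),(178,None),(180,None)):
    d=m["fx"]*87/gap;print(d,tool(326-gap/2,275,d).round(1),tool(326+gap/2,275,d).round(1))
# scene ray in tool frame
s=bot.camera_model("scene");Ws=s["world_to_cam"];C=-Ws[:3,:3].T@Ws[:3,3]
u,v=299.8,194.2
dr=Ws[:3,:3].T@np.array([(u-s["cx"])/s["fx"],-(v-s["cy"])/s["fy"],-1])
Ct=R.T@(C-st['tool_pos']);dt=R.T@dr
for x in (-20.8,-27,-36):
    k=(x-Ct[0])/dt[0];print(x,(Ct+k*dt).round(1))
for y in (-9.5,0,9.5):
    k=(y-Ct[1])/dt[1];print('y',y,(Ct+k*dt).round(1))
```

```text
175.3192297051645 [-42.6  -9.6  -6.9] [44.4 -9.6 -6.9]
173.34935071971321 [-42.6 -10.3  -8.8] [ 44.4 -10.2  -8.8]
171.4232468228275 [-42.6 -11.  -10.6] [ 44.4 -10.9 -10.6]
-20.8 [-20.8  -6.9  -3. ]
-27 [-27.  -12.8 -12.6]
-36 [-36.  -21.4 -26.6]
y -9.5 [-23.5  -9.5  -7.2]
y 0 [-13.5   0.    8.4]
y 9.5 [-3.5  9.5 23.9]
```

Two views agree: the visible fingertips end about 7 mm *short* of the reported TCP (not 19 mm ahead), pads ±9.5 mm as stated. So for tips at z≈16 I need tool z≈9. Reopen, descend, and check.

jog_arm --increments "0 0 0 0 0 10 1; 0 0 0 0 0 22 1; 0 0 0 0 0 34 1; 0 0 0 0 0 44 1; 0 0 0 0 0 50 1; 0 0 0 0 0 54 1; 0 0 0 0 0 55 1; 0 0 0 0 0 55 1; 0 0 0 0 0 55 1; 0 0 0 0 0 55 1"

```text
t: 6.12
tool_pos: [470.3, -90.4, 10.1]
tcp_rot: [3.141, 0.0, -1.492]
ft_force: [-0.0, 0.8, 0.2]
opening: 84.2
```

```bash
python3 chk.py b 87
```

```text
t 6.12 fix pos [-91.4 -29.9  10.1] rot [ 3.141  0.    -1.492] F(fix) [0.  0.8 0.2] open 84.2
```

View pics/chk_wristb.png

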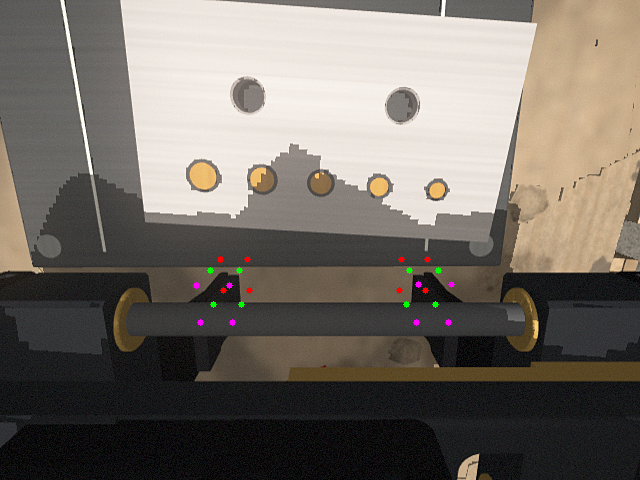

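View pics/chk_sceneb.png

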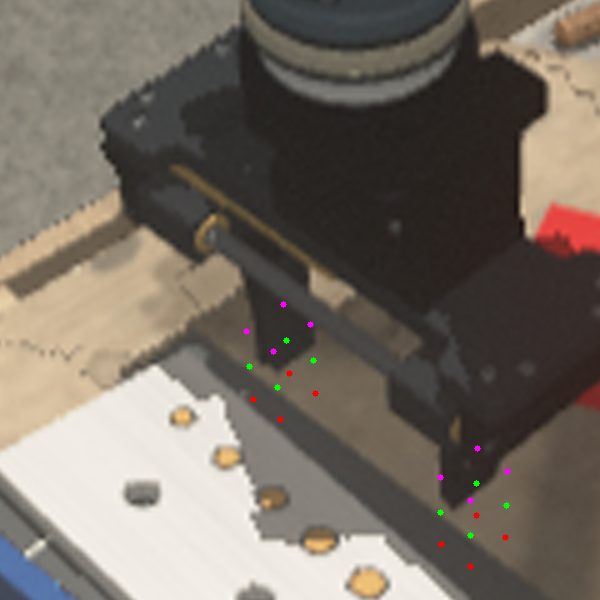

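jog_arm --increments "0 0 0 0 -4 0.5 1; 0 0 0 0 -9 0.5 1; 0 0 0 0 -13 0.5 1; 0 0 0 0 -16 0.5 1; 0 0 0 0 -18 0.5 1; 0 0 0 0 -20 0.5 1; 0 0 0 0 -22 0.5 1; 0 0 0 0 -24 0.5 1; 0 0 0 0 -25 0.5 1; 0 0 0 0 -26 0.5 1"

```text
t: 7.05
tool_pos: [496.2, -88.3, 9.6]
tcp_rot: [3.141, 0.0, -1.492]
ft_force: [-1.6, -1.1, 0.3]
opening: 87.0
```

```bash
python3 look.py 5
```

```text
t 7.05 fix pos [-65.4 -29.9   9.6] rot [ 3.141  0.    -1.492] F(fix) [-1.6 -1.   0.3] open 87.0
```

View pics/s5.png

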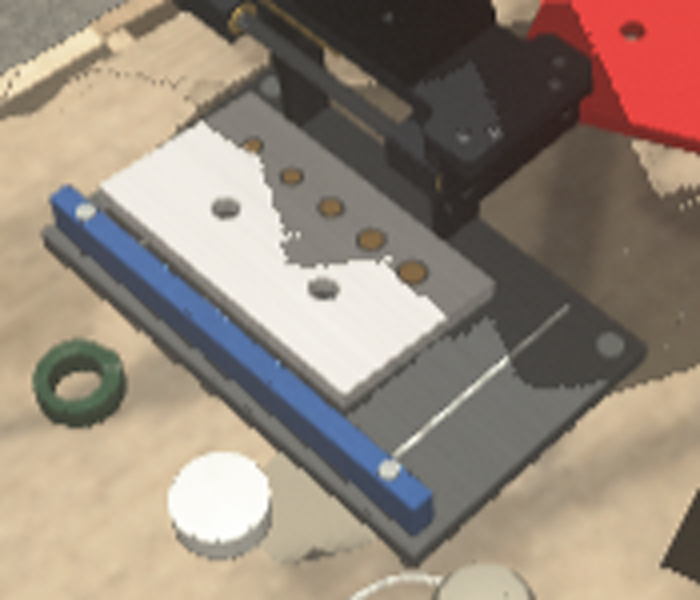

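The plate is moving and now square to the fence (holes at crop (226,208) and (323,289)). Continuing gently.

jog_arm --increments "0 0 0 0 -1 0 1; 0 0 0 0 -2 0 1; 0 0 0 0 -3 0 1; 0 0 0 0 -4 0 1; 0 0 0 0 -5 0 1; 0 0 0 0 -6 0 1; 0 0 0 0 -7 0 1; 0 0 0 0 -7.5 0 1; 0 0 0 0 -8 0 1; 0 0 0 0 -8 0 1"

```text
t: 7.98
tool_pos: [504.5, -87.7, 9.6]
tcp_rot: [-3.142, 0.0, -1.492]
ft_force: [-2.3, -0.5, 0.2]
opening: 87.0
```

```bash
python3 look.py 6
```

```text
t 7.98 fix pos [-57.1 -29.9   9.6] rot [-3.142  0.    -1.492] F(fix) [-2.4 -0.3  0.2] open 87.0
```

View pics/s6.png

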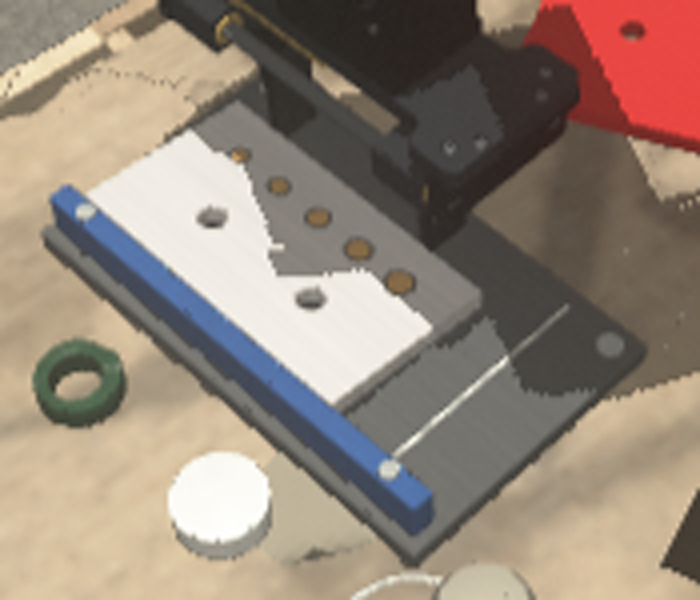

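jog_arm --increments "0 0 0 0 -0.5 0 1; 0 0 0 0 -1 0 1; 0 0 0 0 -1.5 0 1; 0 0 0 0 -2 0 1; 0 0 0 0 -2.5 0 1; 0 0 0 0 -2.5 0 1"

```text
t: 8.58
tool_pos: [505.3, -87.4, 9.5]
tcp_rot: [3.138, 0.001, -1.491]
ft_force: [-5.7, -2.1, 1.5]
opening: 86.9
```

jog_arm --increments "0 0 0 0 -0.5 0 1; 0 0 0 0 -0.5 0 1"

```text
t: 8.75
tool_pos: [505.2, -87.4, 9.4]
tcp_rot: [3.137, 0.001, -1.491]
ft_force: [-3.5, -1.9, 1.5]
opening: 86.9
```

```bash
python3 chk.py c 87; python3 look.py 7
```

```text
t 8.75 fix pos [-56.4 -29.7   9.4] rot [ 3.137e+00  1.000e-03 -1.491e+00] F(fix) [-3.7 -1.6  1.5] open 86.9
t 8.85 fix pos [-56.4 -29.7   9.4] rot [ 3.137e+00  1.000e-03 -1.491e+00] F(fix) [-5.3 -1.4  1.9] open 86.7
```

View pics/chk_wristc.png

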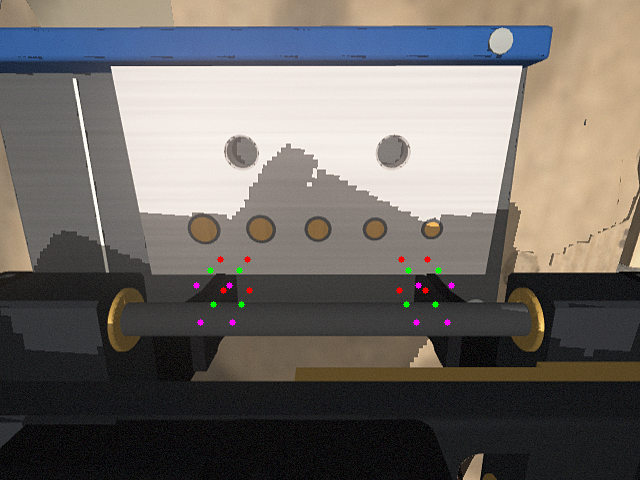

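View pics/s7.png

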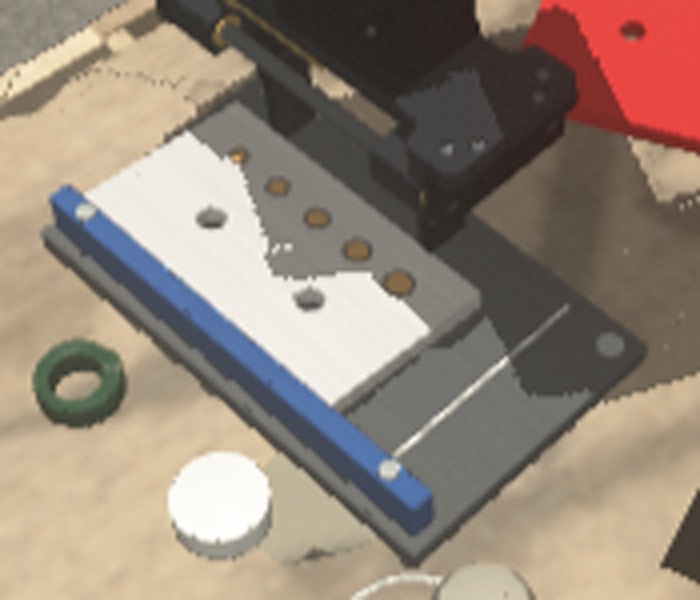

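The plate is square against the fence: its far edge is parallel to and touching the fence face at wrist row ~66, and the pusher stalled at about 5 N. Next is the push along the fence from the right end, with the jaws turned 90° and half-open so that two fingertips bear on the end. Backing off and rising first.

jog_arm --increments "0 0 0 0 4 0 1; 0 0 0 0 12 -4 1; 0 0 0 0 22 -20 0.4; 0 0 0 0 22 -45 -0.2; 0 0 0 0 22 -62 -0.2; 0 0 0 0 22 -70 -0.2; 0 0 0 0 22 -70 -0.2"

```text
t: 9.53
tool_pos: [485.6, -89.9, 81.5]
tcp_rot: [-3.14, -0.001, -1.492]
ft_force: [0.3, -0.7, -0.5]
opening: 61.8
```

```bash
python3 -c "
from h import *
where();inc(-8,-148,80,0)"; python3 look.py 8
```

```text
t 9.53 fix pos [-76.1 -30.7  81.5] rot [-3.140e+00 -1.000e-03 -1.492e+00] F(fix) [ 0.2 -0.7 -0.5] open 61.8
target world [ 563.  -201.4   80. ] turn [-1.0000e-04 -2.2000e-03 -1.5725e+00] shift [117.2 -68.3   1.8]
t 9.53 fix pos [-76.1 -30.7  81.5] rot [-3.140e+00 -1.000e-03 -1.492e+00] F(fix) [ 0.2 -0.7 -0.5] open 61.8
```

View pics/s8.png

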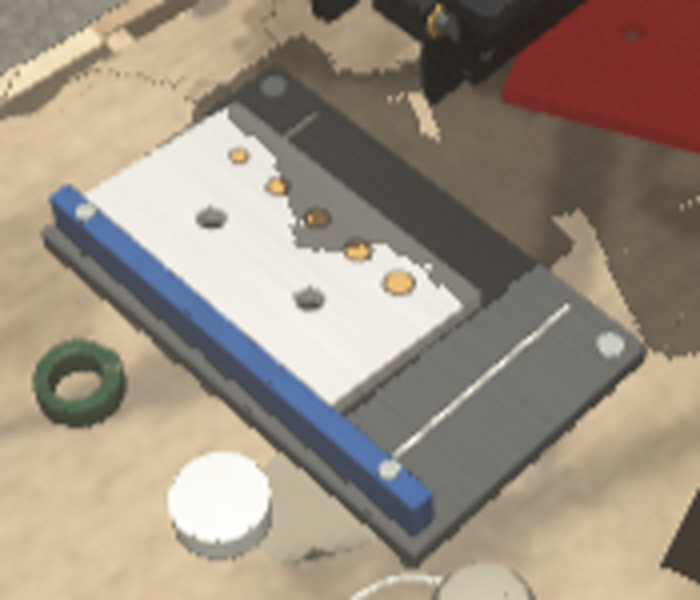

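jog_arm --increments "0 0 -0.12 10 -6 0 -0.2; 0 0 -0.24 25 -14 0 -0.2; 0 0 -0.36 40 -23 0 -0.2; 0 0 -0.48 55 -32 0 -0.2; 0 0 -0.6 70 -41 0 -0.2; 0 0 -0.72 85 -50 0 -0.2; 0 0 -0.84 100 -58 0 -0.2; 0 0 -0.96 112 -65 0 -0.2; 0 0 -1.08 117 -68 0 -0.2; 0 0 -1.2 117 -68 0 -0.2"

```text
t: 10.47
tool_pos: [561.8, -201.9, 77.5]
tcp_rot: [3.141, 0.003, -0.287]
ft_force: [-0.5, -1.2, -0.4]
opening: 35.0
```

jog_arm --increments "0 0 -0.12 0 0 0 -0.2; 0 0 -0.24 0 0 0 -0.2; 0 0 -0.36 0 0 0 -0.2; 0 0 -0.38 0 0 0 -0.2; 0 0 -0.38 0 0 0 -0.2"

```text
t: 10.88
tool_pos: [561.2, -201.5, 76.1]
tcp_rot: [-3.139, 0.005, 0.091]
ft_force: [0.1, -0.2, -0.5]
opening: 34.9
```

```bash
python3 -c "
from h import *
where();inc(-8,-148,10,0);print(bot.get_state()['qpos'])"; python3 chk.py d 35
```

```text
t 10.88 fix pos [  -9.8 -148.    76.1] rot [-3.139  0.005  0.091] F(fix) [ 0.  -0.2 -0.5] open 34.9
target world [ 563.  -201.4   10. ] turn [-0.0022  0.0047  0.0103] shift [ 2.1  0.1 66.1]
[-5.31537017e-01  6.70692343e-01  1.61188505e+00 -1.20320227e-03
  8.64086738e-01 -6.22076058e-01]
t 10.88 fix pos [  -9.8 -148.    76.1] rot [-3.139  0.005  0.091] F(fix) [ 0.  -0.2 -0.5] open 34.9
```

View pics/chk_wristd.png

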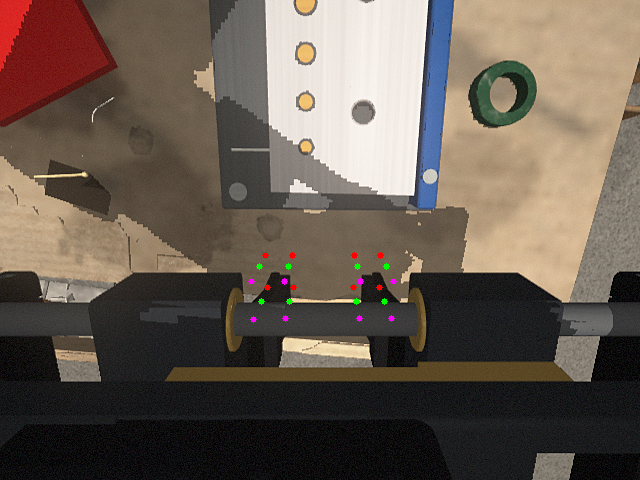

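View pics/chk_scened.png

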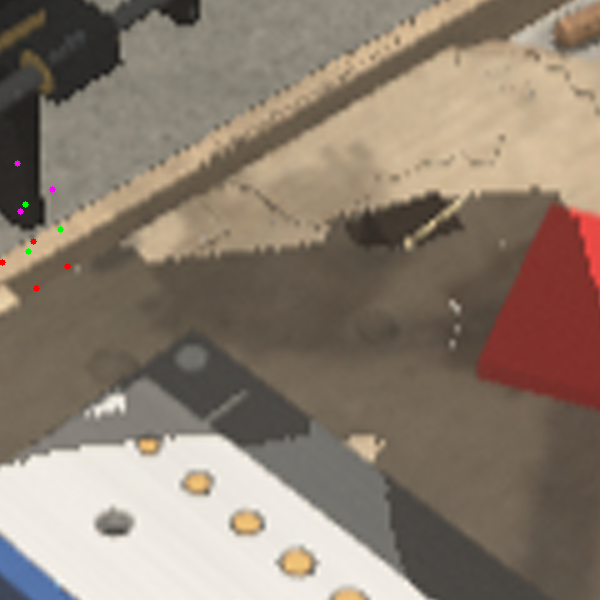

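Run:
```python
from h import *
s=bot.camera_model("scene");W=s["world_to_cam"];C=-W[:3,:3].T@W[:3,3]
def at(uv,z):
    d=W[:3,:3].T@np.array([(uv[0]-s["cx"])/s["fx"],-(uv[1]-s["cy"])/s["fy"],-1]);P=C+d*(z-C[2])/d[2]
    return ((P-[F[0],F[1],0])@Rz(F[2])).round(0)
im=cv2.imread('pics/scene0.png')[80:250,110:310];cv2.imwrite('pics/rail.png',cv2.resize(im,None,fx=4,fy=3.5,interpolation=cv2.INTER_CUBIC))
for uv in [(126,232),(126,241),(220,185),(222,175)]:
    print(uv,at(uv,0),at(uv,20))
```

```text
(126, 232) [ 158. -215.    0.] [ 163. -198.   20.]
(126, 241) [ 170. -198.    0.] [ 174. -181.   20.]
(220, 185) [ -35. -182.    0.] [ -25. -165.   20.]
(222, 175) [ -55. -200.    0.] [ -44. -183.   20.]
```

View pics/rail.png

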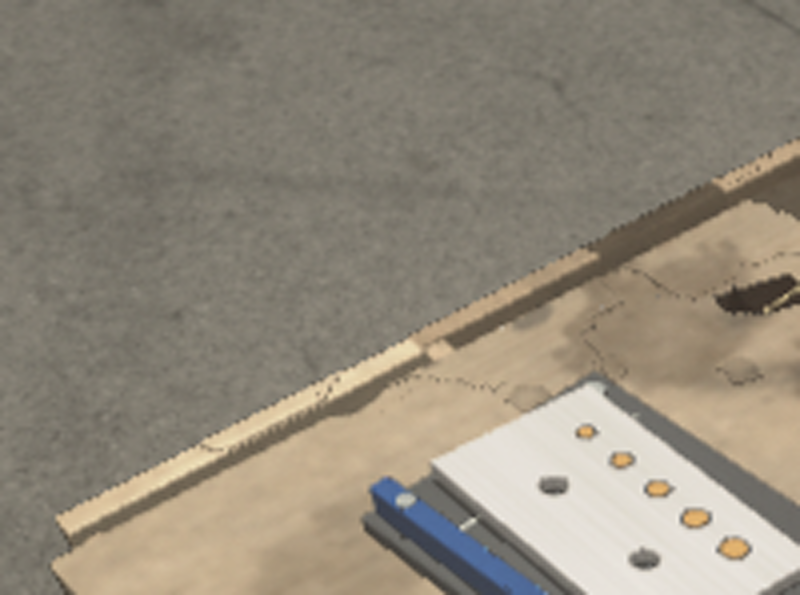

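That strip is the open drawer beyond the bench edge (y < -180), so it's clear of the fingers. Descending beside the right end.

jog_arm --increments "-0.002 0.005 0.01 2 0 15 -0.2; -0.002 0.005 0.01 2 0 32 -0.2; -0.002 0.005 0.01 2 0 48 -0.2; -0.002 0.005 0.01 2 0 60 -0.2; -0.002 0.005 0.01 2 0 66 -0.2; -0.002 0.005 0.01 2 0 66 -0.2; -0.002 0.005 0.01 2 0 66 -0.2"

```text
t: 11.57
tool_pos: [563.3, -201.4, 10.6]
tcp_rot: [3.141, -0.001, 0.081]
ft_force: [0.2, -0.1, -0.7]
opening: 34.7
```

```bash
python3 -c "
from h import *
inc(-8,-124,10,0)"; python3 chk.py e 35
```

```text
target world [ 561.1 -177.4   10. ] turn [ 0.0002 -0.0009 -0.0005] shift [ -0.3 -24.1   0.6]
t 11.57 fix pos [  -7.7 -148.1   10.6] rot [ 3.141e+00 -1.000e-03  8.100e-02] F(fix) [ 0.2 -0.1 -0.7] open 34.7
```

View pics/chk_wriste.png

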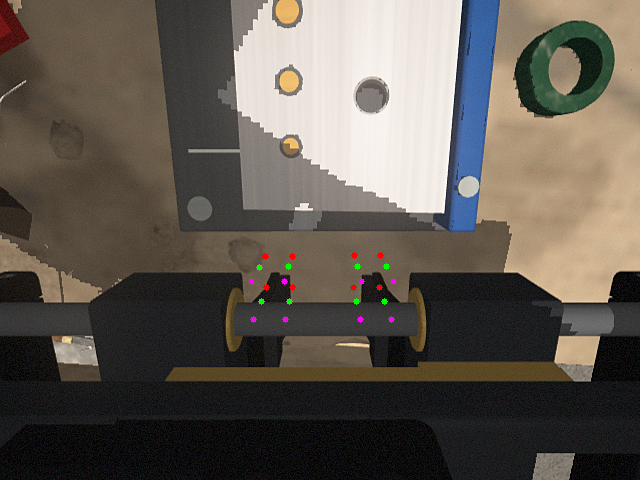

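jog_arm --increments "0 0 0 0 -5 0.5 -0.2; 0 0 0 0 -11 0.5 -0.2; 0 0 0 0 -17 0.5 -0.2; 0 0 0 0 -22 0.5 -0.2; 0 0 0 0 -25 0.5 -0.2; 0 0 0 0 -27 0.5 -0.2; 0 0 0 0 -29 0.5 -0.2; 0 0 0 0 -31 0.5 -0.2; 0 0 0 0 -33 0.5 -0.2; 0 0 0 0 -35 0.5 -0.2"

```text
t: 12.5
tool_pos: [561.3, -167.4, 11.0]
tcp_rot: [3.139, -0.003, 0.081]
ft_force: [-0.2, -1.5, 0.5]
opening: 34.9
```

```bash
python3 chk.py f 35; python3 look.py 9
```

```text
t 12.5 fix pos [  -6.9 -114.    11. ] rot [ 3.139e+00 -3.000e-03  8.100e-02] F(fix) [-0.3 -1.5  0.5] open 34.9
t 12.6 fix pos [  -7.1 -113.5   10.9] rot [ 3.14e+00 -3.00e-03  8.10e-02] F(fix) [-0.2 -0.3 -0.9] open 34.9
```

View pics/chk_wristf.png

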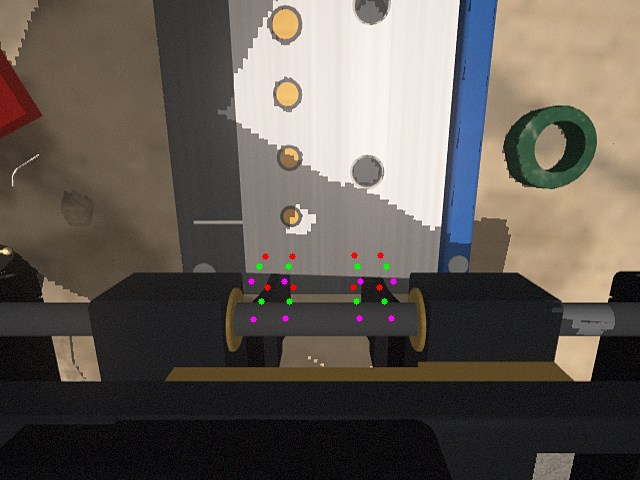

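View pics/s9.png

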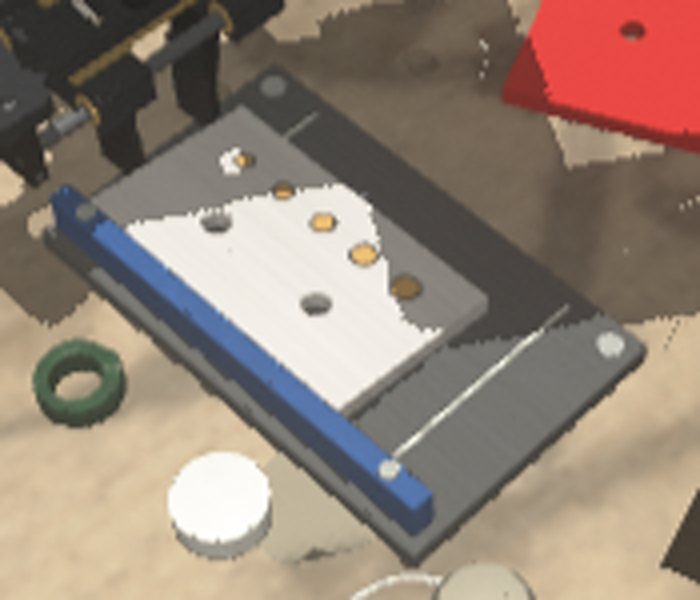

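Both fingertips are on the right end and the plate is sliding +y with its edge still parallel to the fence. Continuing.

jog_arm --increments "0 0 0 0 -2 0.5 -0.2; 0 0 0 0 -4 0.5 -0.2; 0 0 0 0 -6 0.5 -0.2; 0 0 0 0 -8 0.5 -0.2; 0 0 0 0 -10 0.5 -0.2; 0 0 0 0 -12 0.5 -0.2; 0 0 0 0 -14 0.5 -0.2; 0 0 0 0 -15 0.5 -0.2; 0 0 0 0 -16 0.5 -0.2; 0 0 0 0 -17 0.5 -0.2"

```text
t: 13.53
tool_pos: [559.8, -149.9, 10.4]
tcp_rot: [3.14, -0.003, 0.081]
ft_force: [0.3, -2.0, 1.3]
opening: 34.9
```

```bash
python3 chk.py g 35; python3 look.py 10
```

```text
t 13.53 fix pos [ -7.1 -96.4  10.4] rot [ 3.14e+00 -3.00e-03  8.10e-02] F(fix) [ 0.2 -2.   1.3] open 34.9
t 13.63 fix pos [ -7.2 -96.2  10.3] rot [ 3.141e+00 -2.000e-03  8.000e-02] F(fix) [ 0.1 -1.5  1. ] open 34.7
```

View pics/chk_wristg.png

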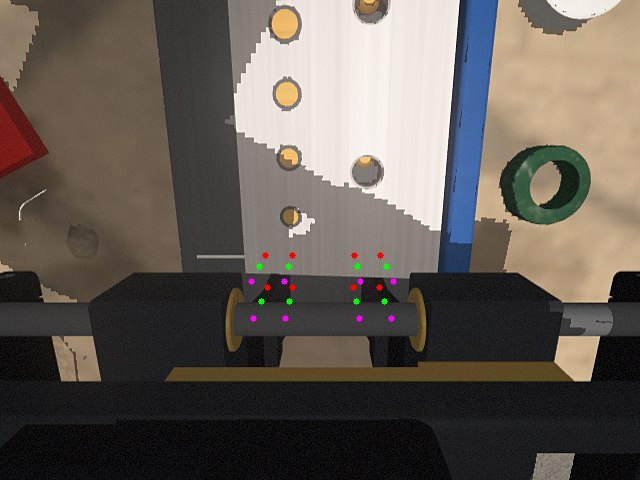

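View pics/s10.png

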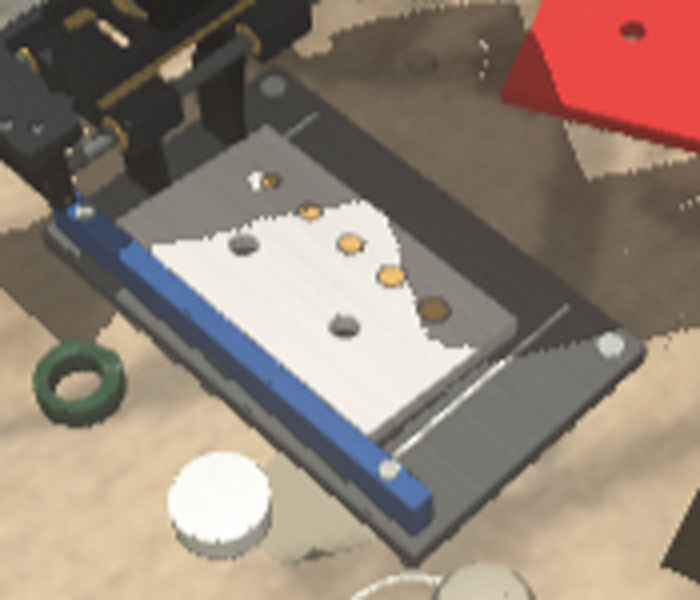

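The pins are now showing brass at the forward rim of both holes (wrist (370,5) and (365,160)), centred across. About 6 mm left, so small steps.

jog_arm --increments "0 0 0 0 -1 0 -0.2; 0 0 0 0 -2 0 -0.2; 0 0 0 0 -3 0 -0.2; 0 0 0 0 -3.5 0 -0.2; 0 0 0 0 -4 0 -0.2; 0 0 0 0 -4 0 -0.2"

```text
t: 14.23
tool_pos: [558.9, -145.3, 10.0]
tcp_rot: [3.141, -0.001, 0.081]
ft_force: [-0.3, 0.3, 0.0]
opening: 34.7
```

```bash
python3 chk.py h 35; python3 look.py 11
```

```text
t 14.23 fix pos [ -7.6 -91.8  10. ] rot [ 3.141e+00 -1.000e-03  8.100e-02] F(fix) [-0.2  0.3  0. ] open 34.7
t 14.33 fix pos [ -7.3 -92.   10.2] rot [ 3.141e+00 -2.000e-03  8.000e-02] F(fix) [-0.2 -0.1 -0.9] open 34.8
```

View pics/chk_wristh.png

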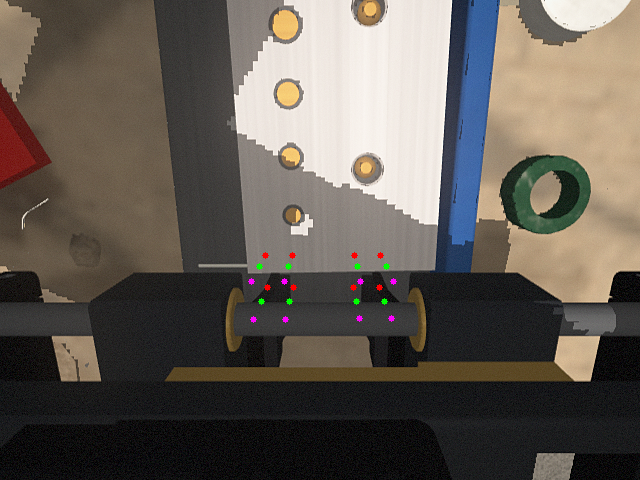

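View pics/s11.png

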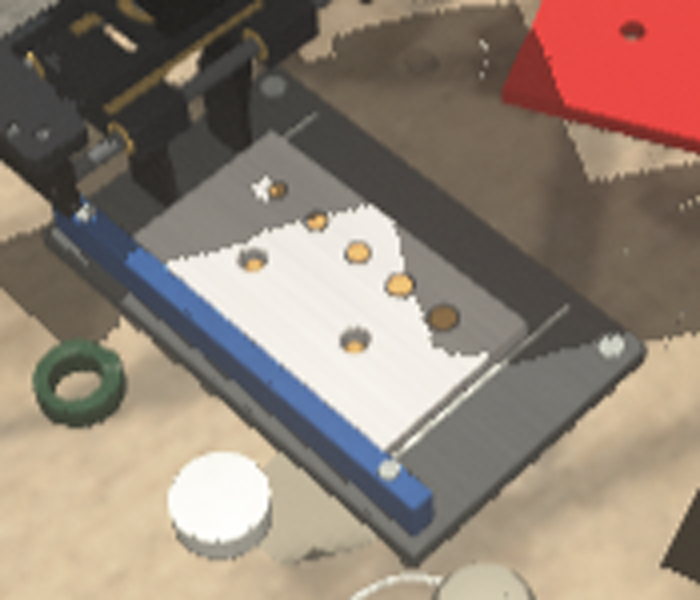

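The plate dropped: both pins show centred in their holes (wrist (369,10) and (366,168)), and the end lies along the white line. Backing straight off, then rising clear.

jog_arm --increments "0 0 0 0 3 0 -0.2; 0 0 0 0 10 0 -0.2; 0 0 0 0 20 0 -0.2; 0 0 0 0 32 0 -0.2; 0 0 0 0 40 -6 -0.2; 0 0 0 0 42 -25 -0.2; 0 0 0 0 42 -60 -0.2; 0 0 0 0 42 -100 -0.2; 0 0 0 0 42 -140 -0.2; 0 0 0 0 42 -160 -0.2"

```text
t: 15.27
tool_pos: [564.4, -189.8, 175.7]
tcp_rot: [3.137, -0.009, 0.079]
ft_force: [0.4, -0.6, -0.6]
opening: 34.8
```

jog_arm --increments "0 0 0 -20 10 0 -0.2; 0 0 0 -50 30 0 -0.2; 0 0 0 -85 50 0 -0.2; 0 0 0 -120 70 0 -0.2; 0 0 0 -155 90 0 -0.2; 0 0 0 -190 110 0 -0.2; 0 0 0 -220 130 0 -0.2; 0 0 0 -240 145 0 -0.2; 0 0 0 -250 150 0 -0.2; 0 0 0 -250 150 0 -0.2"

```text
t: 16.1
tool_pos: [325.3, -361.2, 174.7]
tcp_rot: [3.136, -0.009, 0.074]
ft_force: [-0.6, 0.3, 0.3]
opening: 34.4
```

```bash
python3 look.py 12
```

```text
t 16.1 fix pos [-257.9 -288.1  174.7] rot [ 3.136 -0.009  0.074] F(fix) [-0.5  0.4  0.3] open 34.4
```

View pics/t12.png

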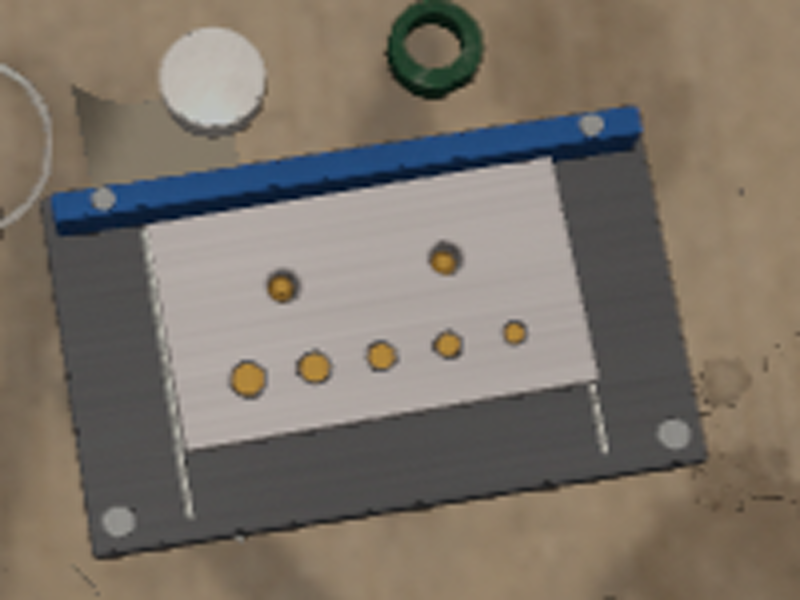

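View pics/s12.png

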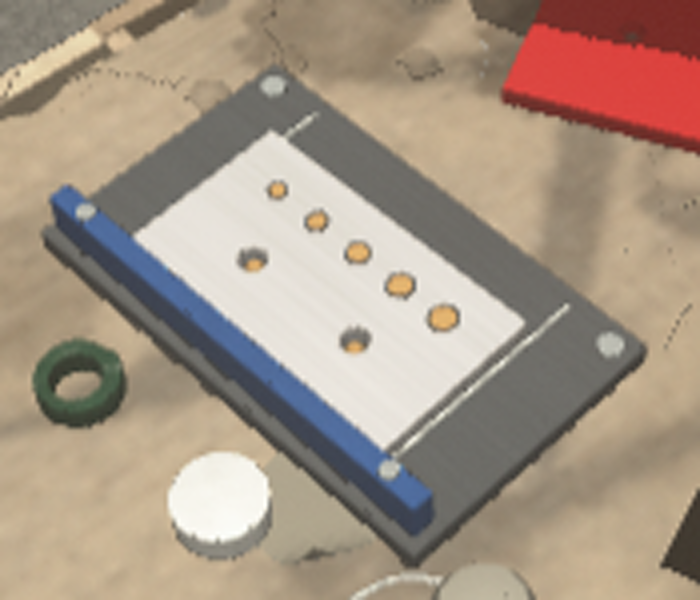

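Both views show the plate between the white lines with the pins in the holes; tin and ring are unmoved. I'll check flatness and the bystanders numerically.

Run:
```python
from h import *
t=bot.camera_model("top")
T=lambda a:(np.array(a,float)+.5)/4-.5+[275,140]
PP=[(45,80,10),(45,-80,10),(-45,-80,10),(-45,80,10),(12,32,10),(12,-32,10)]
pu=T([(143,228),(552,157),(598,380),(190,449),(283,286),(445,259)])
for tl in (0,.08):
    q=fitplate(t,[558.7,-53.26,.0793],PP,pu,tl);print(tl,q.x.round(3),q.cost.round(2))
a=cv2.imread('pics/top0.png').astype(int);im=bot.grab_frame("top")[:,:,::-1];cv2.imwrite('pics/topf.png',im)
for n,(x0,y0,x1,y1) in dict(tin=(310,142,345,176),ring=(370,138,398,166),cake=(244,176,278,210)).items():
    print(n,np.abs(a[y0:y1,x0:x1]-im[y0:y1,x0:x1]).mean().round(2))
print(bot.get_state()['ft_force'].round(1),bot.get_state()['qd'].round(3))
```

```text
0 [-0.654 -0.897  0.022] 1.2
0.08 [-0.851 -0.468  0.024] 2.12
tin 3.07
ring 2.15
cake 2.7
[-0.   0.4  0. ] [ 0.023  0.004  0.002 -0.003 -0.004 -0.004]
```

View pics/topf.png

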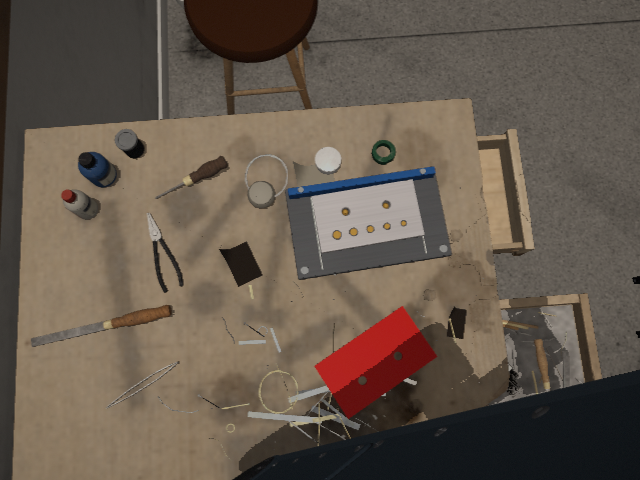

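Run:
```python
from h import *
t=bot.camera_model("top");s=bot.camera_model("scene")
T=lambda a:(np.array(a,float)+.5)/4-.5+[275,140]
S=lambda a:(np.array(a,float)+.5)/4-.5+[190,170]
PT=[(45,80,10),(45,-80,10),(-45,-80,10),(-45,80,10),(12,32,10),(12,-32,10)]
ut=T([(143,228),(552,157),(598,380),(190,449),(283,286),(445,259)])
PS=[(-45,80,10),(-45,-80,10),(12,32,10),(12,-32,10)]
us=S([(524,322),(272,131),(354,340),(253,260)])
f=[558.9,-53.26,.081]
def res(q): return np.r_[(proj(t,platepts(f,q,PT,q[3]))-ut).ravel(),(proj(s,platepts(f,q,PS,q[3]))-us).ravel()]
r=least_squares(res,[0,0,0,.03],x_scale=[10,10,.1,.1]);print(r.x.round(3),r.fun.round(1))
# same for initial, as control
ut=T([(234,226),(647,190),(672,418),(256,459),(366,298),(531,284)]);us=S([(494,280),(275,80),(324,279),(233,195)])
r=least_squares(res,[-14,-29,0,.03],x_scale=[10,10,.1,.1]);print("control",r.x.round(3),r.fun.round(1))
```

```text
[-0.87  -0.736  0.018 -0.015] [ 0.8 -0.3 -0.7  0.3 -0.  -0.2 -1.   0.5  0.   0.2  0.1 -0.   0.4 -0.1
 -0.4 -0.4 -0.2  0.  -0.5 -0.3]
control [-13.755 -29.607  -0.069   0.079] [-0.3 -0.1 -0.4  0.2 -0.   0.9 -0.5 -0.4 -0.2  0.3  0.   0.3  0.1  0.1
 -1.9 -0.5 -0.2 -0.1 -0.  -0.4]
```

The joint fit finds the tilt gone: −0.015 now, against 0.079 in the control fit of the starting pictures. The plate sits within about 1 mm and 0.02 rad of home. Handing in.

```bash
python3 -c "
from station import bot
print(bot.sign_off())"
```

```text
the job is handed in; nothing more can be done
None
```

The aluminium plate is seated over both pins, flat on the steel base and between the white lines. I handed the job in at about 16 s of the 58 s allowed.

**What I did:** With the jaws open, I pushed the near edge with both fingertips until the plate was square against the blue fence; the push stalled there at about 5 N. I then backed off, turned the jaws 90° and pushed the right end along the fence until the plate dropped over the pins. After that I retreated straight out and up, clear of everything.

**Last checks:**
- **Pins and position:** Both pins show in their holes. A fit to the top and scene pictures puts the plate within about 1 mm and 0.02 rad of home, which is inside the stated play.
- **Flatness:** The fitted tilt is −0.015 rad, within fit error of flat. The same fit on the starting pictures gave 0.079 rad.
- **Bystanders:** The tin, ring and cake look unmoved in the top pictures from before and after.
- **Forces:** The highest wrist force reported at the end of a move was about 6 N.

**What disagreed:** The pictures showed the fingertips ending about 7 mm short of the reported tool point, not 19 mm ahead of it as stated. My first approach therefore passed over the plate's edge without touching it. I corrected the height from two camera views and then carried on.

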